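# Set the selector and hold the pressure plate down on the test nest

### The job

Turn the knob on the selector box to the third click, the one marked with the long line. Then take the loose white pressure plate by its rib, work it over the nest's locating pin (hidden under the plate, which must be the right way round so that it covers the board squarely) until it drops on and lies flat, and press the plate down until the sprung board beneath is fully depressed. Keep hold of the rib throughout and finish still gripping it and pressing it down, with the knob still on its mark; leave the other things on the bench where they are.

Things in the scene. Friction and masses are not known exactly. Their poses are not given: they have to be found in the camera images.
- selector: grey box 120 x 120 x 45 fixed to the bench, with a rotary knob in the middle of its top and four white marks round it; origin at the centre of its underside, z up. Seen from above the marks go clockwise from the box's -x side at 0, 0.6, 1.2 and 1.8 rad; the third (1.2 rad) is a long line 14 x 4, the others are small squares 4 x 4
- knob (a joint): angle of the selector knob in rad, growing as it turns clockwise seen from above; clicks (detents) at 0, 0.6, 1.2 and 1.8, stops at 0 and 1.8, at 0 its pointer points to the box's -x. Starts anywhere from 0 to 0.6. Needs at most about 0.07 N m and near a click is drawn to it
- knob_grip (a point): point on the knob's axis at the height to grip, 82 above the bench: the knob is a black upright bar 42 long (its x axis; white pointer line on its -x half), 14 wide (y) and 32 high, its top 7 above this point, on a round disc 44 in diameter whose top is 23 below this point
- plate: loose white plastic pressure plate 100 (x) x 70 (y) x 24, 0.15 to 0.29 kg; origin at the centre of its underside, x along its length, z up. On top, centred, an upright grip rib 50 long (x), 12 wide (y), 30 high, so its top is 54 above the underside. A low round dark steel boss (16 in diameter, 6 high) on top at x = +34 shows where the bore is
- plate_bore (a point): mouth of the blind bore in the plate's underside, at (34, 0, 0) in the plate's frame: 12 in diameter, 20 deep
- nest: aluminium block 150 (x) x 100 (y) x 24 fixed to the bench, carrying a blue sprung board 100 x 70 whose top lies 38 above the bench when up, centred on the nest; origin at the centre of the block's underside, axes along its sides, z up. Fitted, the plate covers the board, its origin above the nest's origin and its x along the nest's x
- pin_tip (a point): top centre of the nest's fixed upright steel locating pin, at (34, 0, 50) in the nest's frame: 10 in diameter, top edge bevelled by 2, standing 12 above the sprung board when that is up
- bed (a joint): how far the sprung board is pressed down, in m: 0 up, 0.006 against its stop. It resists with 4 N at 0 growing to 12 N at 0.006; the plate's weight alone does not move it
- amp: bystander, leave it where it is: black preamplifier box 50 x 75 x 22 with brass sockets; origin at the centre of its underside
- standoff: bystander, leave it where it is: upright steel standoff, 18 in diameter, 35 high, close beside the nest; origin at the centre of its underside
- driver: bystander, leave it where it is: screwdriver 160 long, lying; origin at the centre of its underside
- tray: bystander, leave it where it is: white open parts tray 70 x 90 x 25; origin at the centre of its underside
- clampbase: bystander, leave it where it is: dark steel post base, 44 in diameter, with a thin stub, 42 high; origin at the centre of its underside
- collar: bystander, leave it where it is: aluminium collar, 28 in diameter, 14 high, close beside the nest; origin at the centre of its underside
- battery: bystander, leave it where it is: black battery pack 36 x 90 x 22; origin at the centre of its underside
Mind the look-alikes: they are no part of the job. What is shaped like the plate but purple is not meant.

How it is judged:
On the way, in this order (a step that is already met when the one before it is completed fails the run):
1. the knob sits at the marked third click (value of joint knob between 1.05 and 1.35 rad), for 0.2 s.
2. the plate, held by its rib, has dropped over the pin and lies on the board the right way round (horizontal distance between plate_bore and pin_tip below 0.0025 m and horizontal distance between plate and nest below 0.007 m and angle between plate's own z axis and vertical below 0.06 rad and z of plate_bore in the frame of nest below 0.0405 m and contact force between the fingers and plate above 1 N), for 0.1 s.
At the end, for the whole second after the job is handed in: Knob within 0.15 rad of the third click (1.2); plate bore within 2.5 mm of the pin axis, plate centre within 7 mm of the nest centre, tilt under 0.06 rad; board pressed down over 4.5 of its 6 mm; fingers still holding the plate (over 2 N), plate still (all of step 1 and horizontal distance between plate_bore and pin_tip below 0.0025 m and horizontal distance between plate and nest below 0.007 m and angle between plate's own z axis and vertical below 0.06 rad and z of plate_bore in the frame of nest below 0.0405 m and value of joint bed above 0.0045 m and contact force between the fingers and plate above 2 N and linear speed of plate below 0.01 m/s); the arm keeps its last pose, push and grip.
It fails at once if a bystander was moved more than 30 mm or knocked over (distance of any of amp, standoff, driver, tray, clampbase, collar, battery from where it was at the start of the episode above 0.03 m or angle between any of standoff, clampbase's own z axis and vertical above 0.6 rad).
It fails at once if the plate was turned over or stood on edge (angle between plate's own z axis and vertical above 0.8 rad).
It also fails if it takes over 54 s, if anything falls off the work surface, if the arm or the gripper's body presses on something with over 40 N, if the wrist force passes 120 N, or if a joint passes its speed limit or range.

### The arm

A 6-joint arm with a two-finger parallel gripper is mounted at the origin on the work surface. World frame = base frame: x ahead of the robot, y to its left, z up, the work surface at z = 0. Lengths are in m, angles in rad, forces in N, time in s.
With the tool pointing down it reaches from about 0.3 to 0.825 m from the base axis. Payload 5.4 kg.
Tool frame: the origin (TCP) lies on the front face of the gripper's body, between the roots of the fingers; the fingertips stand 88 mm ahead of it and the grasp point (between the pads) lies 69 mm ahead of it; x points along the fingers, y is the direction in which the jaws open and shut, and the axes are right-handed (so a half turn about x gives the same grasp; the last joint's range is limited). The gripper opens to 92 mm and grips with 3 to 60 N. Pads are 20 mm wide; open, the fingers measure 128 mm over their backs; the gripper's body (75 mm by 189 mm) begins 69 mm behind the grasp point.
Start: joints at [0.962, 0.158, 1.597, -0, 1.386, -0.21], TCP at [0.223, 0.53, 0.303] pointing down, gripper open.
Joint ranges: [-2.91, 2.91], [-0.94, 2.29], [0.18, 2.7], [-1.29, 4.43], [0.17, 2.64], [-3, 3]. Speed limits (rad/s): [2.57, 2.57, 3.14, 3.14, 3.14, 3.14].

### API

Orientations are given as [roll, pitch, yaw] about the fixed x, y, z axes, in that order (R = Rz(yaw) Ry(pitch) Rx(roll)).
In Python, from rig import r gives the robot as it stands. The module is installed in compiled form; this text tells all that it offers.
- The arm moves only by the tool send_rows, never from a script. Its argument "steps" is a list of rows, each a list of 3 entries, a list of its own where there are three numbers: the shift along the world's x, y, z as a fraction of full scale, then the turn, a rotation vector about the world's x, y, z as a fraction of full scale, then the closure, from 0 (fully open) to 1 (shut). A call has 1 to 5 rows; each row is the pose to reach, as a shift and turn from the pose measured when the call began; what a row does not reach only later rows make up. Full scale, the value 1, is 30 cm for a shift and 45 degrees for a turn. A row lasts 1/8 s, in which the tool goes at most 62.5 mm and 10.7 degrees, less where a joint would pass 70% of its speed; a pose out of reach is approached as far as the arm can. A call with a number of a shift or a turn outside -1 to 1 is refused whole. A call with a gripper value outside its range is refused whole. The fingers move at their own pace and stop on an object; "grip_force" is the grip in N (left out, the last holds). Time passes only in rows, so rows that repeat a pose let the fingers close. It gives the time, the measured TCP pose, the force and the opening at its end, in the units of the state.
- r.observe(): the state, without advancing time (a new reading comes with each control period).
- r.camera(name): name is "scene" or "side" or "wrist"; returns the picture (480x640x3 uint8, red, green, blue); there is no depth.
- r.camera_model(name): a dict with "K" (3x3 intrinsics, pixels), "rvec" (rotation vector, rad) and "tvec" (3), from world to camera coordinates, as OpenCV has them; the wrist camera has in their place "tool_from_camera" (4x4, takes a point from camera to tool coordinates, whose origin is the TCP and whose axes are the tool frame's). Camera axes: x right, y down, z forward; pixel columns grow to the right and rows downward; lengths in m; the calibration is good to about 2 mm. A picture is of the moment at which its call begins: read the wrist's pose just before it. camera_model takes no time and is no camera call.
- r.sign_off(): hands the job in, once; it reports no verdict.
Trained networks look in the newest picture that a camera, given by its name, has taken for a name from the list of things; names that differ only in an ending like _2 or _b are one class to them, and where a whole thing is asked for, a point or a joint stands for the part that bears it (a point fixed in the world has none). Each returns a list of dicts, best first, with "score" (0 to 1); they miss things now and then, are a little off and sometimes report something else, mostly with a low value. They report only what shows in the picture. A call takes as long as a camera call. They do not tell look-alikes from the thing itself.
- r.regions_of(query, camera): "mask" (480x640 bool, what is visible of it) and "xy" ([column, row] in pixels, amid what is visible of it).
The state is a dict: "time_s": time; "joint_pos": joint angles; "dq": joint speeds; "effort": joint torques, N m; "position": TCP position; "ee_rot": TCP orientation; "ft_force": force on the tool from outside, world axes, zero at the start; "moment": the same for the moment, N m; "finger_gap": opening from 0.0 (shut) to 1.0 (fully open).
Only numpy, scipy, OpenCV 4.12 (cv2) and the standard library are available. Lean on these libraries where they do the work, as an engineer would, in place of code of your own. Each camera call takes 0.05 s, during which the arm holds its last target.

## Working session

There is one attempt and no reset: what is moved stays moved. The work goes in short steps, Python scripts to look and compute and a tool call to move; the robot and the scene stay as the last step left them, time stands still between calls to the robot, and variables do not carry over. Pictures are saved under pics/ and viewed, and the job is handed in when it is done.

Besides the shell and the picture viewer there is one more tool, called after "Call:" by a JSON object that holds its "op" and its "data", one argument or row to a line. send_rows: Moves the arm, as the interface text tells. Its arguments: {"type":"object","properties":{"steps":{"type":"array"},"grip_force":{"type":"number"}},"required":["steps"]}

```bash
mkdir -p pics; cat > h.py <<'E'
import numpy as np, cv2
from rig import r
from scipy.spatial.transform import Rotation as R
def save(n,im): cv2.imwrite('pics/'+n+'.png',im[:,:,::-1])
def cam(name,st=None):
    m=r.camera_model(name);K=np.array(m['K'],float)
    if 'rvec' in m:
        Rm=cv2.Rodrigues(np.array(m['rvec'],float))[0];t=np.array(m['tvec'],float).ravel()
    else:
        T=np.array(m['tool_from_camera'],float)
        st=st or r.observe()
        W=np.eye(4);W[:3,:3]=R.from_euler('xyz',st['ee_rot']).as_matrix();W[:3,3]=st['position']
        C=np.linalg.inv(W@T);Rm=C[:3,:3];t=C[:3,3]
    return K,Rm,t
def proj(c,P):
    K,Rm,t=c;p=(np.atleast_2d(P)@Rm.T+t)@K.T
    return p[:,:2]/p[:,2:]
def onz(c,uv,z):
    K,Rm,t=c;uv=np.atleast_2d(uv);d=np.c_[uv,np.ones(len(uv))]@np.linalg.inv(K).T@Rm
    o=-Rm.T@t
    return o+d*((z-o[2])/d[:,2])[:,None]
def tri(cs,uvs):
    A=[];b=[]
    for (K,Rm,t),uv in zip(cs,uvs):
        d=Rm.T@np.linalg.inv(K)@np.array([uv[0],uv[1],1.]);d/=np.linalg.norm(d);o=-Rm.T@t
        M=np.eye(3)-np.outer(d,d);A.append(M);b.append(M@o)
    A=np.vstack(A);b=np.hstack(b);x=np.linalg.lstsq(A,b,rcond=None)[0]
    return x,np.linalg.norm(A@x-b)
E
python3 - <<'E'
from h import *
st=r.observe();print(st)
for n in ['scene','side','wrist']:
    save(n+'0',r.camera(n)); 
    m=r.camera_model(n);print(n,m)
    if n!='wrist':
        for q in ['selector','knob','plate','nest']:
            for d in r.regions_of(q,n)[:3]: print(q,n,round(d['score'],2),d['xy'],d['mask'].sum())
print(r.observe()['time_s'])
E
```

```text
{'time_s': 0.0, 'joint_pos': array([ 9.61889192e-01,  1.59045246e-01,  1.59819046e+00, -1.99286177e-05,
        1.38616764e+00, -2.10081088e-01]), 'dq': array([ 0.00086777, -0.00071626, -0.00136011,  0.00051844,  0.00052947,
        0.00142671]), 'effort': array([-9.15600481e-05, -3.85572624e+01, -3.22104192e+01,  6.99890172e-02,
        3.79332737e-02, -1.58259622e-04]), 'position': array([0.22304694, 0.52949318, 0.30174182]), 'ee_rot': array([-1.77006245,  1.56898553, -2.16888482]), 'ft_force': array([ 0.74384171, -0.18295276, -1.24476851]), 'moment': array([0.04112752, 0.05159556, 0.0415838 ]), 'finger_gap': 0.9972233635377292}
scene {'K': array([[514.08109329,   0.        , 324.08237378],
       [  0.        , 514.08109329, 239.77270116],
       [  0.        ,   0.        ,   1.        ]]), 'rvec': array([ 2.20094158,  1.03430275, -0.39763675]), 'tvec': array([-0.36166055, -0.23207047,  1.36126276])}
selector scene 0.58 [173.8, 345.8] 4807
knob scene 0.57 [168.0, 331.5] 561
knob scene 0.17 [388.6, 190.7] 1205
plate scene 0.87 [415.5, 155.3] 976
plate scene 0.74 [354.1, 149.6] 930
[... 397 characters left out ...]
 0.55 [361.8, 139.6] 305
plate side 0.82 [378.7, 477.7] 599
plate side 0.74 [462.1, 446.2] 3327
plate side 0.57 [350.1, 391.0] 2899
nest side 0.66 [332.8, 252.3] 3242
wrist {'K': array([[401.25521685,   0.        , 320.4712394 ],
       [  0.        , 401.25521685, 247.59599915],
       [  0.        ,   0.        ,   1.        ]]), 'tool_from_camera': array([[-5.68629649e-04, -2.85035095e-01,  9.58516912e-01,
        -8.12623993e-02],
       [ 9.99999837e-01, -2.16115993e-04,  5.28972318e-04,
        -7.69846796e-04],
       [ 5.63751595e-05,  9.58517057e-01,  2.85035171e-01,
        -8.13055678e-02],
       [ 0.00000000e+00,  0.00000000e+00,  0.00000000e+00,
         1.00000000e+00]])}
0.55
```

View pics/scene0.png

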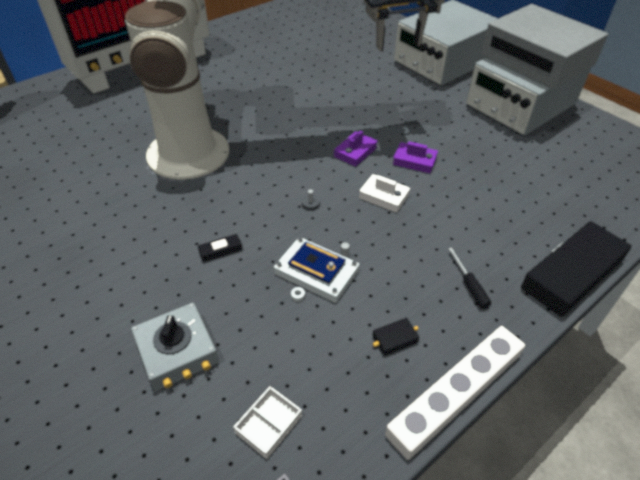

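View pics/side0.png

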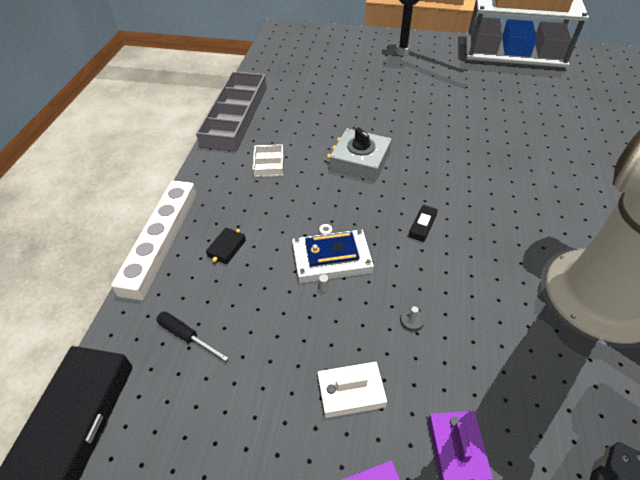

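View pics/wrist0.png

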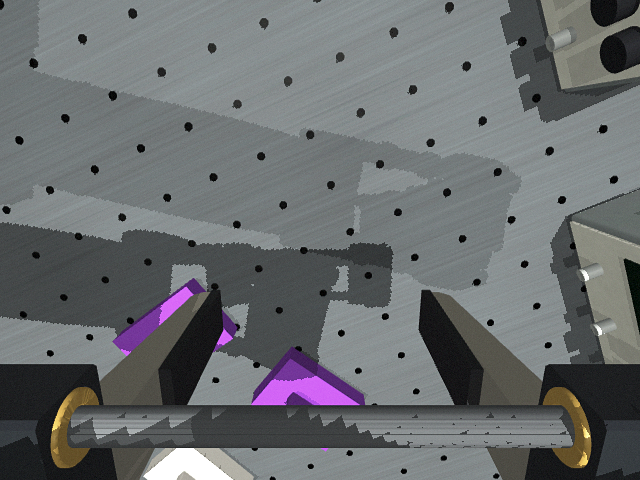

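The scene view shows the selector at (174,345), the nest at (317,267), the white plate at (385,192) and two purple look-alikes. In the side view the plate's boss is at its left (331,388), and the pin is at (316,247).

```bash
python3 - <<'E'
from h import *
a=cv2.imread('pics/scene0.png');b=cv2.imread('pics/side0.png')
def z(im,x,y,w,h):return cv2.resize(im[y:y+h,x:x+w],(400,300),interpolation=cv2.INTER_CUBIC)
A=np.vstack([np.hstack([z(a,120,285,120,90),z(a,260,220,120,90)]),np.hstack([z(a,345,155,80,60),z(b,310,110,100,75)])])
cv2.imwrite('pics/z1.png',A)
A=np.hstack([z(b,280,215,100,75),z(b,305,350,100,75)])
cv2.imwrite('pics/z2.png',A)
E
```

```text
(no output)
```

View pics/z1.png

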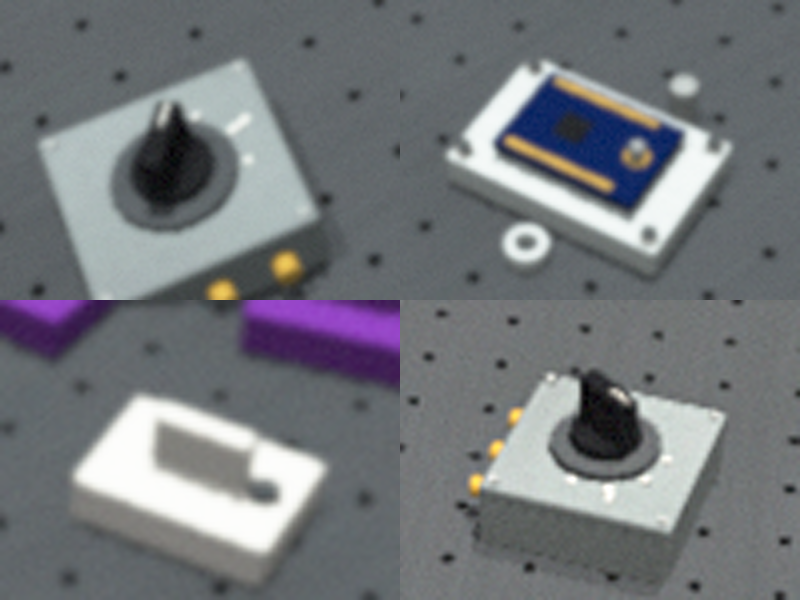

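View pics/z2.png

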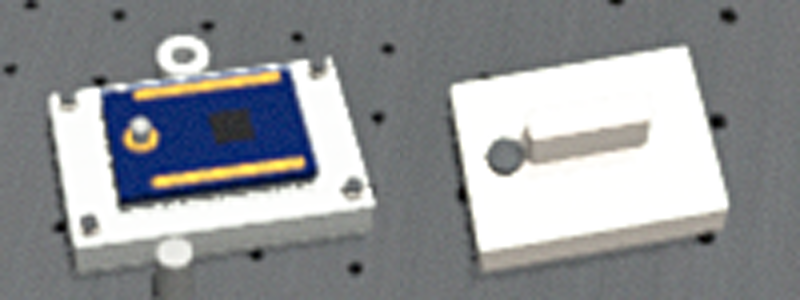

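```bash
python3 - <<'E'
from h import *
S,D=cam('scene'),cam('side')
def show(n,c,uv,z): print(n,onz(c,uv,z).round(4).tolist(), 'mean',onz(c,uv,z).mean(0).round(4))
print('pin',tri([S,D],[(331.1,264.1),(315,245.5)]))
print('boss',tri([S,D],[(397.8,193),(331.25,388.75)]))
show('nestS',S,[(302,238.6),(359,264.4),(336.5,298.6),(274.4,265.6)],.024)
show('nestD',D,[(293,240),(362.5,229.5),(373,267),(299.5,277.5)],.024)
show('plS',S,[(373,174.4),(410.2,188.6),(397.4,205.6),(360,190.6)],.024)
show('plD',D,[(318,371),(377.5,361.75),(386.75,403),(325.5,413)],.024)
show('selS',S,[(132,328.5),(192.9,303.6),(215.4,349.5)],.045)
show('selD',D,[(347,128.75),(390.5,138),(378,167.5),(330.5,156.75)],.045)
show('marksS',S,[(178.5,319.5),(191.4,322.2),(194.4,333)],.045)
E
```

```text
pin (array([0.56418117, 0.01607562, 0.04607736]), np.float64(0.0031526159648506743))
boss (array([0.48392609, 0.29299859, 0.02488024]), np.float64(0.0023945383188351804))
nestS [[0.4569, 0.0273, 0.024], [0.59, 0.0735, 0.024], [0.6267, -0.0199, 0.024], [0.4808, -0.0642, 0.024]] mean [0.5386 0.0042 0.024 ]
nestD [[0.6141, -0.0107, 0.024], [0.4763, -0.0642, 0.024], [0.4435, 0.0312, 0.024], [0.5806, 0.081, 0.024]] mean [0.5286 0.0093 0.024 ]
plS [[0.3978, 0.296, 0.024], [0.4927, 0.3286, 0.024], [0.5151, 0.2625, 0.024], [0.4216, 0.2307, 0.024]] mean [0.4568 0.2795 0.024 ]
plD [[0.5095, 0.265, 0.024], [0.4136, 0.2312, 0.024], [0.3916, 0.2996, 0.024], [0.4848, 0.3324, 0.024]] mean [0.4499 0.2821 0.024 ]
selS [[0.4521, -0.3611, 0.045], [0.4738, -0.2478, 0.045], [0.586, -0.2674, 0.045]] mean [ 0.504  -0.2921  0.045 ]
selD [[0.5562, -0.3779, 0.045], [0.4454, -0.3584, 0.045], [0.4641, -0.243, 0.045], [0.5786, -0.2627, 0.045]] mean [ 0.5111 -0.3105  0.045 ]
marksS [[0.4885, -0.2864, 0.045], [0.5088, -0.2711, 0.045], [0.5327, -0.2786, 0.045]] mean [ 0.51   -0.2787  0.045 ]
```

```bash
cat >> h.py <<'E'
def psi(st=None):
    st=st or r.observe();M=R.from_euler('xyz',st['ee_rot']).as_matrix()
    return np.arctan2(M[1,1],M[0,1]),M
E
python3 - <<'E'
from h import *
p,M=psi();print(p,M.round(3))
S,D=cam('scene'),cam('side')
for n in['scene0','side0']:
    im=cv2.imread('pics/%s.png'%n);c=S if 'sc' in n else D
    def dr(o,yaw,pts,col):
        for q in proj(c,np.array([[o[0]+x*np.cos(yaw)-y*np.sin(yaw),o[1]+x*np.sin(yaw)+y*np.cos(yaw),z] for x,y,z in pts])): cv2.circle(im,tuple(int(v*16) for v in q),20,col,-1,cv2.LINE_AA,4)
    dr((.515,-.312),-.19,[(x,y,.045) for x in(-.06,.06) for y in(-.06,.06)]+[(0,0,.089)],(0,0,255))
    dr((.533,.007),.345,[(x,y,.024) for x in(-.075,.075) for y in(-.05,.05)]+[(.034,0,.05)],(0,0,255))
    dr((.453,.281),.335,[(x,y,.024) for x in(-.05,.05) for y in(-.035,.035)]+[(.034,0,.03)],(0,0,255))
    cv2.imwrite('pics/o_%s.png'%n,im)
E
```

```text
1.1719373054567954 [[-0.     0.388  0.922]
 [-0.     0.922 -0.388]
 [-1.    -0.    -0.   ]]
```

View pics/o_scene0.png

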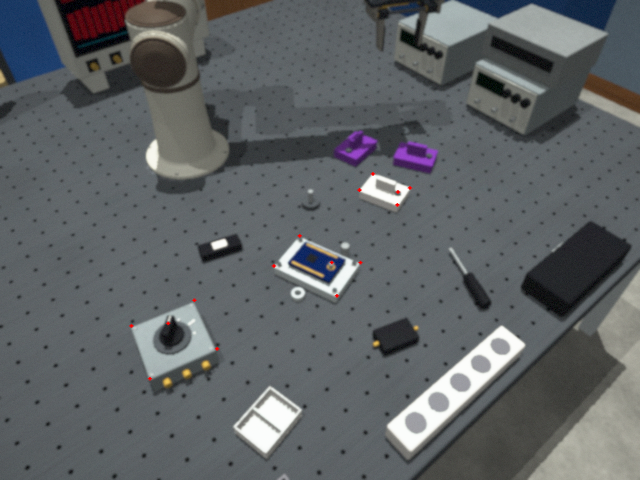

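View pics/o_side0.png

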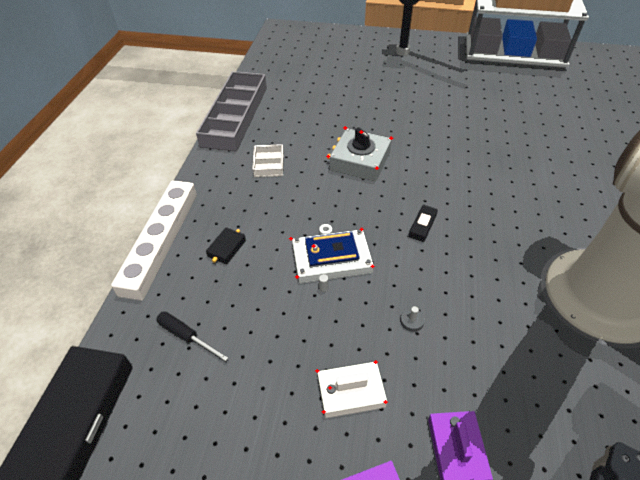

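The overlays agree within about 1–2 px in both views. Next I move over the selector.

Call:
{"op": "send_rows", "data": {
  "steps": [
    [[0.324,-0.935,0],[0,0,0],0],
    [[0.324,-0.935,0],[0,0,0],0],
    [[0.324,-0.935,0],[0,0,0],0],
    [[0.324,-0.935,0],[0,0,0],0],
    [[0.324,-0.935,0],[0,0,0],0]
  ]
}}

```text
time_s: 1.18
position: [0.3209, 0.2474, 0.3029]
ee_rot: [0.469, 1.57, 0.069]
ft_force: [0.4, 0.1, -0.6]
finger_gap: 1.002
```

Call:
{"op": "send_rows", "data": {
  "steps": [
    [[0.324,-0.935,0],[0,0,0],0],
    [[0.324,-0.935,0],[0,0,0],0],
    [[0.324,-0.935,0],[0,0,0],0],
    [[0.324,-0.935,0],[0,0,0],0],
    [[0.324,-0.935,0],[0,0,0],0]
  ]
}}

```text
time_s: 1.8
position: [0.4184, -0.0356, 0.3033]
ee_rot: [0.236, 1.569, -0.165]
ft_force: [-0.7, 0.9, 0.7]
finger_gap: 0.996
```

Call:
{"op": "send_rows", "data": {
  "steps": [
    [[0.324,-0.935,0],[0,0,0],0],
    [[0.324,-0.935,0],[0,0,0],0],
    [[0.324,-0.935,0],[0,0,0],0],
    [[0.324,-0.935,0],[0,0,0],0],
    [[0.324,-0.935,0],[0,0,0],0]
  ]
}}

```text
time_s: 2.42
position: [0.516, -0.3186, 0.3032]
ee_rot: [0.175, 1.568, -0.227]
ft_force: [-0.4, -0.3, 0.2]
finger_gap: 1.0
```

```bash
python3 - <<'E'
from h import *
st=r.observe();save('w1',r.camera('wrist'));c=cam('wrist',st)
print(st['position'],psi(st)[0],st['dq'].round(3))
im=cv2.imread('pics/w1.png')
for q in ['knob','selector']:
    for d in r.regions_of(q,'wrist')[:3]: print(q,round(d['score'],2),d['xy'],d['mask'].sum())
o=(.515,-.312);yaw=-.19
for x,y,z in [(x,y,.045) for x in(-.06,.06) for y in(-.06,.06)]+[(0,0,.089)]:
    q=proj(c,[o[0]+x*np.cos(yaw)-y*np.sin(yaw),o[1]+x*np.sin(yaw)+y*np.cos(yaw),z])[0];cv2.circle(im,tuple(int(v*16) for v in q),30,(0,0,255),-1,cv2.LINE_AA,4)
cv2.imwrite('pics/w1o.png',im)
E
```

```text
[ 0.51597022 -0.31862462  0.30317211] 1.1682488748847812 [-0.322  0.751 -0.871  0.007  0.117 -0.327]
knob 0.67 [323.7, 225.2] 2220
knob 0.53 [596.5, 151.7] 972
selector 0.86 [323.8, 217.8] 18957
```

View pics/w1o.png

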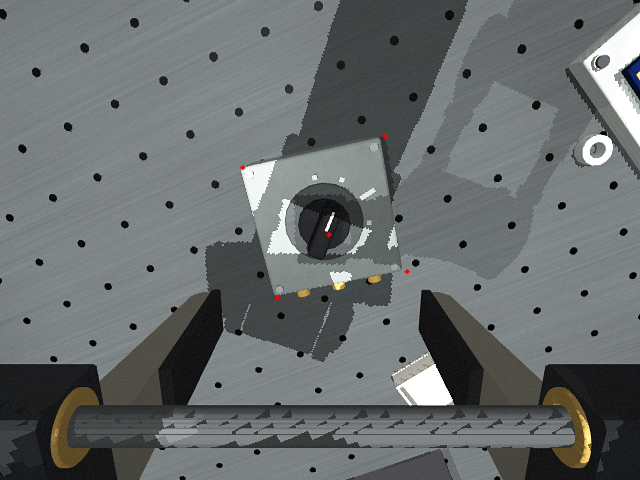

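```bash
python3 - <<'E'
from h import *
st=r.observe();save('w2',r.camera('wrist'));c=cam('wrist',st)
print(st['position'],psi(st)[0],st['dq'].round(3))
np.save('w2c.npy',np.hstack([c[0],c[1],c[2][:,None]]))
im=cv2.imread('pics/w2.png')[120:300,220:460];cv2.imwrite('pics/w2z.png',cv2.resize(im,(800,600),interpolation=cv2.INTER_CUBIC))
E
```

```text
[ 0.51557273 -0.31786208  0.30243839] 1.1669523948505882 [ 0.039 -0.054  0.052  0.012  0.011  0.008]
```

View pics/w2z.png

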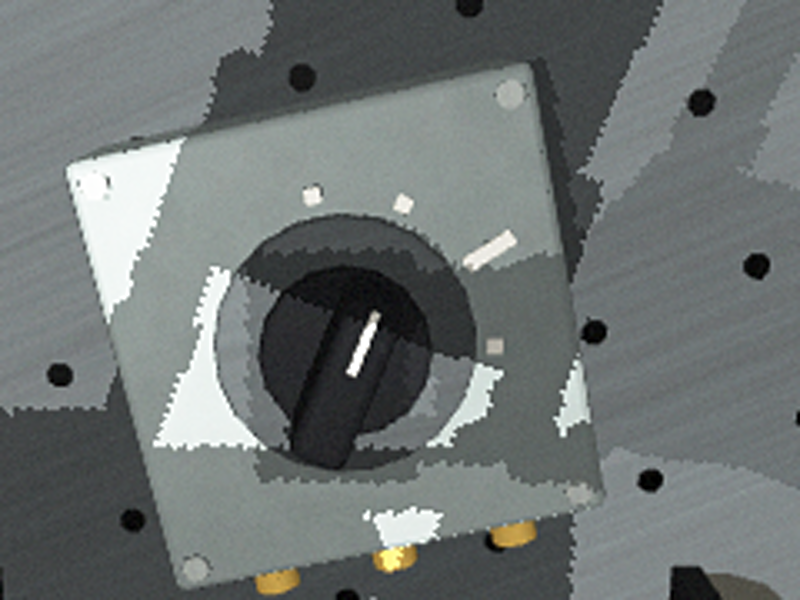

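```bash
python3 - <<'E'
from h import *
m=np.load('w2c.npy');c=(m[:,:3],m[:,3:6],m[:,6])
f=lambda L:np.array(L)*.3+[220,120]
q=onz(c,f([(67,165),(530,63),(603,498),(180,588)]),.045);print(q.round(4),q.mean(0))
for i in range(4):
    d=q[(i+1)%4]-q[i];print(np.linalg.norm(d),np.arctan2(d[1],d[0]))
print('disc',onz(c,f([(347,341)]),.059))
l=onz(c,f([(350,375),(376,313)]),.089);print('ptr',l);d=l[1]-l[0];print(np.arctan2(d[1],d[0]))
mk=onz(c,f([(312,195),(403,204),(489,250),(495,346)]),.045);d=mk-onz(c,f([(347,341)]),.059);print(np.arctan2(d[:,1],d[:,0]),mk)
E
```

```text
[[ 0.4449 -0.3608  0.045 ]
 [ 0.4673 -0.2457  0.045 ]
 [ 0.5806 -0.2677  0.045 ]
 [ 0.5597 -0.3833  0.045 ]] [ 0.51313115 -0.31436417  0.045     ]
0.11718024012908358 1.3782209541648052
0.11542915666874186 -0.19156343628829953
0.11742565004389006 -1.7504789334101791
0.11694305744415585 2.948001028365173
disc [[ 0.51078245 -0.31293729  0.059     ]]
ptr [[ 0.51183342 -0.31297432  0.089     ]
 [ 0.50091376 -0.30201646  0.089     ]]
2.35444817924954
[2.98690394 2.32216694 1.68121556 1.04873561] [[ 0.47576445 -0.30747677  0.045     ]
 [ 0.48683692 -0.28730406  0.045     ]
 [ 0.50620051 -0.27161022  0.045     ]
 [ 0.53015843 -0.27925758  0.045     ]]
```

Call:
{"op": "send_rows", "data": {
  "steps": [
    [[-0.01,0.0155,-0.1],[0,0,-0.22],0],
    [[-0.01,0.0155,-0.25],[0,0,-0.42],0],
    [[-0.01,0.0155,-0.37],[0,0,-0.489],0],
    [[-0.01,0.0155,-0.5],[0,0,-0.489],0],
    [[-0.01,0.0155,-0.5],[0,0,-0.489],0.3]
  ],
  "grip_force": 15
}}

```text
time_s: 3.25
position: [0.5108, -0.3088, 0.15]
ee_rot: [2.951, 1.565, 2.166]
ft_force: [-0.6, 0.5, 0.8]
finger_gap: 0.916
```

```bash
python3 - <<'E'
from h import *
save('w3',r.camera('wrist'));save('s3',r.camera('scene'));
st=r.observe();print(st['position'],psi(st)[0],st['dq'].round(3),st['ft_force'])
E
```

```text
[ 0.51292044 -0.31117743  0.15423013] 0.7853324247293162 [-0.006 -0.019 -0.033 -0.001 -0.004 -0.001] [-0.44595566 -0.26455403 -0.29288884]
```

View pics/w3.png

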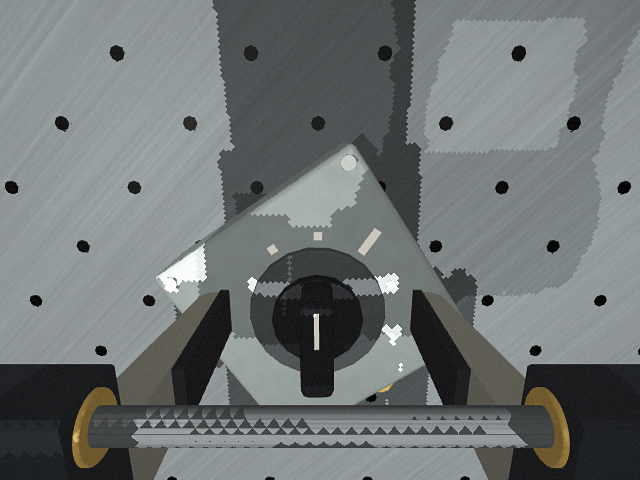

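Call:
{"op": "send_rows", "data": {
  "steps": [
    [[-0.003,-0.004,-0.008],[0,0,0],1],
    [[-0.003,-0.004,-0.008],[0,0,0],1],
    [[-0.003,-0.004,-0.008],[0,0,0],1],
    [[-0.003,-0.004,-0.008],[0,0,0],1],
    [[-0.003,-0.004,-0.008],[0,0,0],1]
  ],
  "grip_force": 15
}}

```text
time_s: 3.98
position: [0.512, -0.3124, 0.1518]
ee_rot: [0.565, 1.568, -0.221]
ft_force: [-1.2, 0.1, -1.4]
finger_gap: 0.284
```

Call:
{"op": "send_rows", "data": {
  "steps": [
    [[0,0,0],[0,0,0],1],
    [[0,0,0],[0,0,0],1],
    [[0,0,0],[0,0,0],1]
  ]
}}

```text
time_s: 4.35
position: [0.512, -0.3124, 0.1517]
ee_rot: [0.582, 1.568, -0.203]
ft_force: [0.5, 0.6, -0.3]
finger_gap: 0.153
```

Call:
{"op": "send_rows", "data": {
  "steps": [
    [[0,0,0],[0,0,-0.2],1],
    [[0,0,0],[0,0,-0.4],1],
    [[0,0,0],[0,0,-0.6],1],
    [[0,0,0],[0,0,-0.77],1],
    [[0,0,0],[0,0,-0.77],1]
  ]
}}

```text
time_s: 4.97
position: [0.5135, -0.3115, 0.1518]
ee_rot: [1.26, 1.565, -0.132]
ft_force: [6.5, 2.4, -2.3]
finger_gap: 0.154
```

```bash
python3 - <<'E'
from h import *
save('w4',r.camera('wrist'))
st=r.observe();print(st['position'],psi(st)[0],st['ft_force'],st['moment'],st['finger_gap'])
E
```

```text
[ 0.51345547 -0.31144429  0.15176969] 0.1801230103570851 [ 6.41805523  2.36132201 -2.82519036] [ 0.45296795 -1.06800303 -0.00415766] 0.15135234459235986
```

View pics/w4.png

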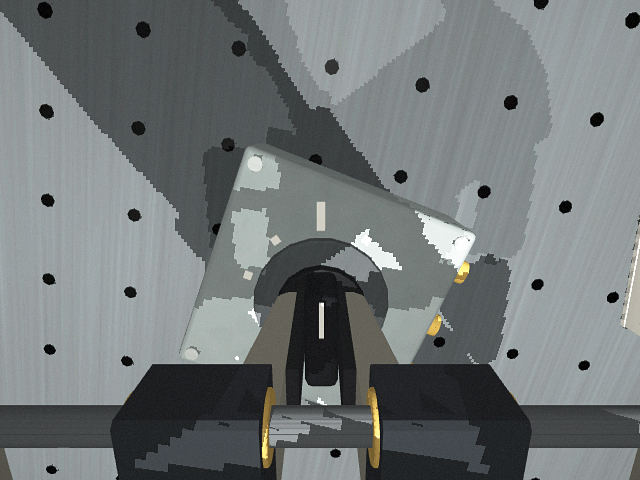

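Call:
{"op": "send_rows", "data": {
  "steps": [
    [[0,0,0],[0,0,0],1],
    [[0,0,0],[0,0,0],1],
    [[0,0,0],[0,0,0],0.4],
    [[0,0,0],[0,0,0],0.4],
    [[0,0,0.0],[0,0,0],0.4]
  ]
}}

```text
time_s: 5.65
position: [0.5133, -0.3116, 0.1518]
ee_rot: [1.253, 1.565, -0.137]
ft_force: [-0.0, 0.3, -0.3]
finger_gap: 0.458
```

Call:
{"op": "send_rows", "data": {
  "steps": [
    [[0,0,0.1],[0,0,0],0.3],
    [[0,0,0.25],[0,0,0],0.3],
    [[0,0,0.4],[0,0,0],0.3],
    [[0,0,0.5],[0,0,0],0.3],
    [[0,0,0.5],[0,0,0],0.3]
  ]
}}

```text
time_s: 6.28
position: [0.5142, -0.3124, 0.3049]
ee_rot: [0.927, 1.56, -0.464]
ft_force: [-0.9, 0.4, -0.5]
finger_gap: 0.701
```

```bash
python3 - <<'E'
from h import *
im=r.camera('wrist');save('w5',im)
st=r.observe();print(st['time_s'],st['position'],psi(st)[0],st['ft_force'],st['joint_pos'])
E
```

```text
6.325 [ 0.51351114 -0.31180636  0.30227861] 0.1798895211662387 [-0.18164875  0.43645539  0.21867021] [-0.74785664  0.22067977  1.52656039  0.00314072  1.38814657 -0.9282974 ]
```

View pics/w5.png

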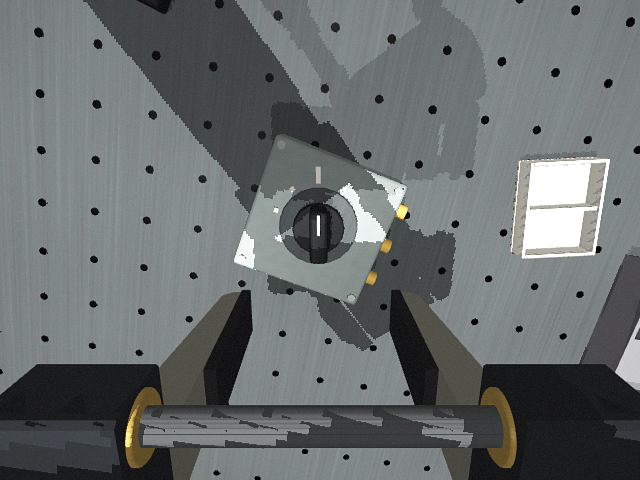

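The knob pointer is on the long mark after release. Now over the nest, turning to the grasp yaw.

Call:
{"op": "send_rows", "data": {
  "steps": [
    [[0.03,0.53,0],[0,0,-0.225],0.4],
    [[0.03,0.53,0],[0,0,-0.45],0.4],
    [[0.03,0.53,0],[0,0,-0.675],0.4],
    [[0.03,0.53,0],[0,0,-0.9],0.4],
    [[0.03,0.53,0],[0,0,-0.9],0.4]
  ]
}}

```text
time_s: 6.95
position: [0.5218, -0.1521, 0.3001]
ee_rot: [0.676, 1.566, -1.419]
ft_force: [0.2, -0.4, 0.6]
finger_gap: 0.6
```

Call:
{"op": "send_rows", "data": {
  "steps": [
    [[0.03,0.53,0],[0,0,-0.225],0.4],
    [[0.03,0.53,0],[0,0,-0.45],0.4],
    [[0.03,0.53,0],[0,0,-0.675],0.4],
    [[0.03,0.53,0],[0,0,-0.9],0.4],
    [[0.03,0.53,0],[0,0,-0.9],0.4]
  ]
}}

```text
time_s: 7.58
position: [0.5305, 0.0069, 0.2989]
ee_rot: [0.315, 1.565, -2.482]
ft_force: [-0.5, -0.4, -0.8]
finger_gap: 0.6
```

```bash
python3 - <<'E'
from h import *
r.camera('wrist');st=r.observe();im=r.camera('wrist');save('w6',im);c=cam('wrist',st)
print(st['time_s'],st['position'],psi(st)[0],st['ft_force'],st['joint_pos'],st['dq'].round(3))
np.save('w6c.npy',np.hstack([c[0],c[1],c[2][:,None]]))
E
```

```text
7.625 [0.53054819 0.00653997 0.29905163] -1.2262977805404505 [ 0.47973589  0.28531778 -0.18092657] [-0.21376205  0.04845982  1.72298621 -0.00418189  1.37338275  1.01336692] [-0.013 -0.004 -0.003  0.002  0.003  0.006]
```

View pics/w6.png

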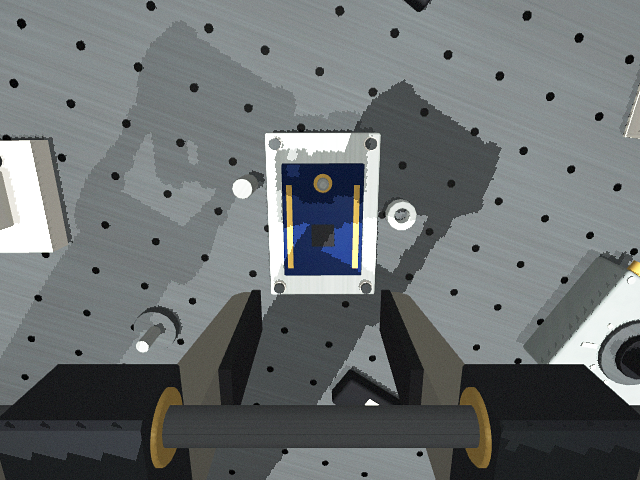

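```bash
python3 - <<'E'
import cv2
im=cv2.imread('pics/w6.png')[120:300,220:460];cv2.imwrite('pics/w6z.png',cv2.resize(im,(800,600),interpolation=cv2.INTER_CUBIC))
im=cv2.imread('pics/w6.png')[165:201,299:347];cv2.imwrite('pics/w6p.png',cv2.resize(im,(640,480),interpolation=cv2.INTER_CUBIC))
E
```

```text
(no output)
```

View pics/w6z.png

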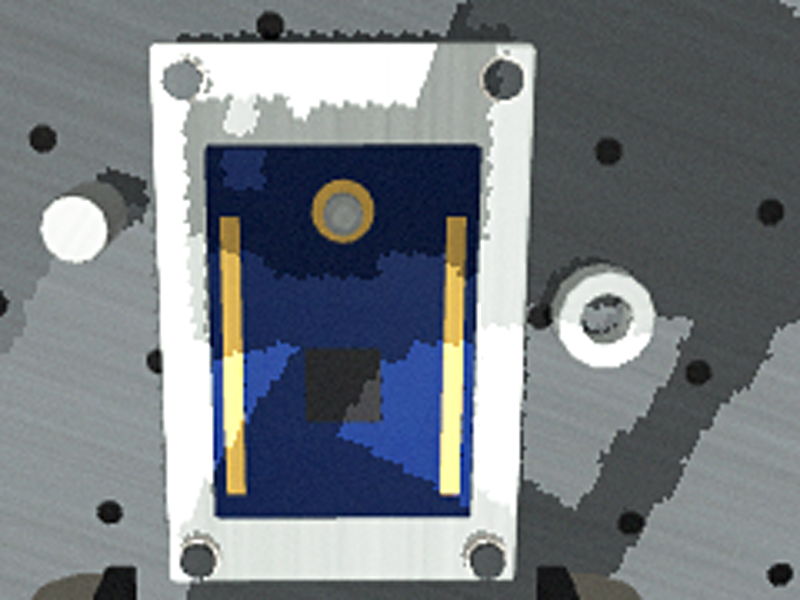

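View pics/w6p.png

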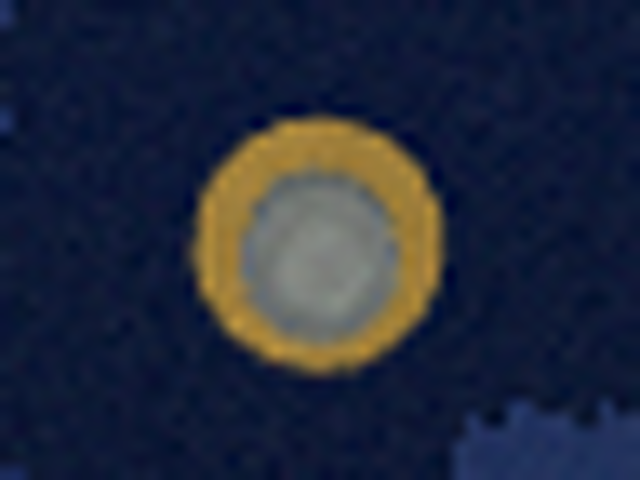

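```bash
python3 - <<'E'
from h import *
m=np.load('w6c.npy');c=(m[:,:3],m[:,3:6],m[:,6])
f=lambda L:np.array(L)*.3+[220,120]
for n,L,z in[('nest',[(150,44),(535,44),(514,580),(170,580)],.024),('board',[(206,145),(482,147),(470,515),(216,517)],.038)]:
    q=onz(c,f(L),z);print(n,q.mean(0).round(4))
    for i in range(4):
        d=q[(i+1)%4]-q[i];print(np.linalg.norm(d).round(4),np.arctan2(d[1],d[0]).round(4))
print(onz(c,[(323,184.3)],.05),onz(c,[(323,183.4)],.038))
# two-view: wrist + scene + side
print(tri([c,cam('scene'),cam('side')],[(323,184.3),(331.1,264.1),(315,245.5)]))
E
```

```text
nest [0.5315 0.0043 0.024 ]
0.0985 -1.2264
0.1486 -2.7945
0.0991 1.9148
0.1485 0.3431
board [0.5319 0.0041 0.038 ]
0.0693 -1.2336
0.0986 -2.7984
0.0693 1.9233
0.0997 0.3438
[[0.56395168 0.01584753 0.05      ]] [[0.56312901 0.01546116 0.038     ]]
(array([0.56393197, 0.0159248 , 0.04606215]), np.float64(0.0032268623671388086))
```

Call:
{"op": "send_rows", "data": {
  "steps": [
    [[-0.26,0.92,0],[0,0,0],0.4],
    [[-0.26,0.92,0],[0,0,0],0.4],
    [[-0.26,0.92,0],[0,0,0],0.4],
    [[-0.26,0.92,0],[0,0,0],0.4],
    [[-0.26,0.92,0],[0,0,0],0.4]
  ]
}}

```text
time_s: 8.3
position: [0.4518, 0.284, 0.2991]
ee_rot: [0.312, 1.566, -2.482]
ft_force: [0.6, 0.5, -0.2]
finger_gap: 0.604
```

```bash
python3 - <<'E'
from h import *
for i in range(4): r.camera('wrist')
st=r.observe();im=r.camera('wrist');save('w7',im);c=cam('wrist',st)
print(st['time_s'],st['position'],psi(st)[0],st['ft_force'],st['joint_pos'],st['dq'].round(3))
np.save('w7c.npy',np.hstack([c[0],c[1],c[2][:,None]]))
im=cv2.imread('pics/w7.png')[120:300,220:460];cv2.imwrite('pics/w7z.png',cv2.resize(im,(800,600),interpolation=cv2.INTER_CUBIC))
E
```

```text
8.5 [0.45282048 0.28183806 0.29893912] -1.2250027577031048 [ 0.15592745 -0.06195308  0.2830187 ] [ 0.33113914  0.05676021  1.71457529 -0.00259073  1.37540592  1.55665782] [-0.028 -0.006  0.005 -0.003  0.002  0.011]
```

View pics/w7.png

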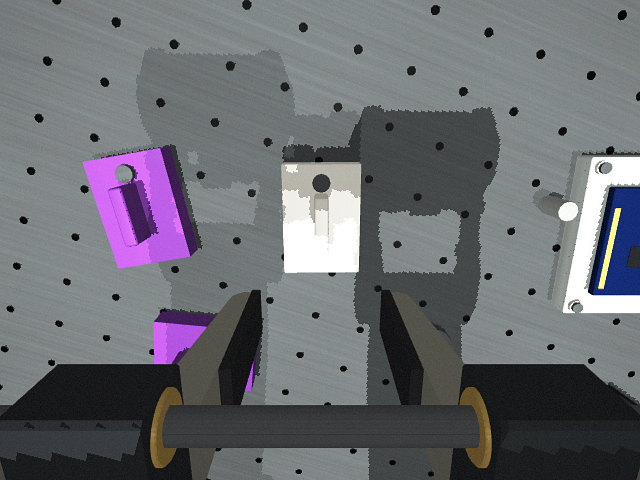

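View pics/w7z.png

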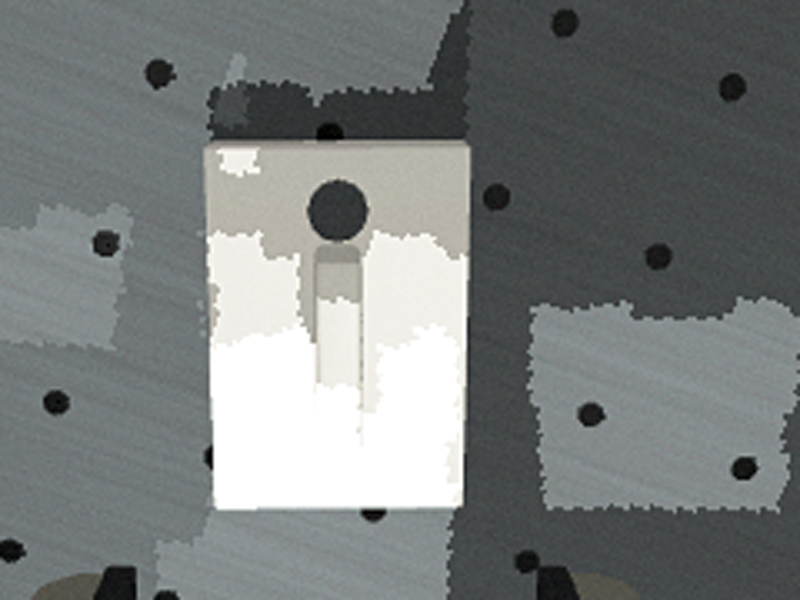

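```bash
python3 - <<'E'
from h import *
m=np.load('w7c.npy');c=(m[:,:3],m[:,3:6],m[:,6])
f=lambda L:np.array(L)*.3+[220,120]
q=onz(c,f([(205,146),(470,146),(463,507),(214,509)]),.024);print(q.mean(0).round(4))
for i in range(4):
    d=q[(i+1)%4]-q[i];print(np.linalg.norm(d).round(4),np.arctan2(d[1],d[0]).round(4))
b=onz(c,f([(338,210)]),.030)[0];print('boss',b, 'centre from boss',b[:2]-.034*np.array([np.cos(.34),np.sin(.34)]))
print(tri([c,cam('scene'),cam('side')],[f((338,210)),(397.8,193),(331.25,388.75)]))
rt=onz(c,f([(317,264),(361,264)]),.054);print('rib far top',rt, rt.mean(0)[:2]-.025*np.array([np.cos(.34),np.sin(.34)]))
E
```

```text
[0.4518 0.2799 0.024 ]
0.0693 -1.2252
0.1005 -2.7862
0.0705 1.9245
0.1011 0.3428
boss [0.48424639 0.29160714 0.03      ] centre from boss [0.45219273 0.28026858]
(array([0.48390004, 0.29234731, 0.02500945]), np.float64(0.0027286083550071127))
rib far top [[0.47311082 0.2931695  0.054     ]
 [0.47676939 0.28300307 0.054     ]] [0.45137124 0.27974911]
```

Call:
{"op": "send_rows", "data": {
  "steps": [
    [[-0.003,-0.006,-0.2],[0,0,0],0.4],
    [[-0.003,-0.006,-0.4],[0,0,0],0.4],
    [[-0.003,-0.006,-0.55],[0,0,0],0.4],
    [[-0.003,-0.006,-0.615],[0,0,0],0.4],
    [[-0.003,-0.006,-0.615],[0,0,0],0.45]
  ],
  "grip_force": 40
}}

```text
time_s: 9.18
position: [0.4528, 0.2777, 0.1141]
ee_rot: [0.389, 1.564, -2.41]
ft_force: [-0.2, 0.5, 0.3]
finger_gap: 0.552
```

```bash
python3 - <<'E'
from h import *
r.camera('wrist');r.camera('wrist')
im=r.camera('wrist');save('w8',im)
st=r.observe();print(st['time_s'],st['position'],psi(st)[0],st['ft_force'])
E
```

```text
9.325 [0.45294036 0.27827086 0.11457825] -1.228079860357194 [-0.37323457  0.46329077 -0.29639355]
```

View pics/w8.png

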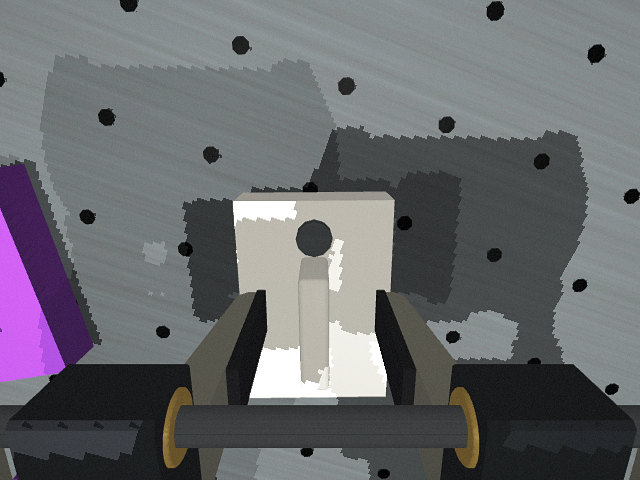

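Call:
{"op": "send_rows", "data": {
  "steps": [
    [[-0.002,0.006,-0.002],[0,0,0],0.5],
    [[-0.002,0.006,-0.002],[0,0,0],1],
    [[-0.002,0.006,-0.002],[0,0,0],1],
    [[-0.002,0.006,-0.002],[0,0,0],1],
    [[-0.002,0.006,-0.002],[0,0,0],1]
  ]
}}

```text
time_s: 9.95
position: [0.4523, 0.2802, 0.114]
ee_rot: [0.483, 1.565, -2.315]
ft_force: [-0.6, -0.2, 0.5]
finger_gap: 0.125
```

Call:
{"op": "send_rows", "data": {
  "steps": [
    [[0,0,0],[0,0,0],1],
    [[0,0,0],[0,0,0],1],
    [[0,0,0],[0,0,0],1],
    [[0,0,0],[0,0,0],1]
  ]
}}

```text
time_s: 10.45
position: [0.4523, 0.2802, 0.114]
ee_rot: [0.483, 1.565, -2.316]
ft_force: [0.2, 0.1, 1.1]
finger_gap: 0.126
```

```bash
cat > meas.py <<'E'
from h import *
def grab(n):
    st=r.observe();im=r.camera('wrist');save(n,im);c=cam('wrist',st);np.save(n+'c.npy',np.hstack([c[0],c[1],c[2][:,None]]))
    print(st['time_s'],st['position'].round(4),'psi',round(psi(st)[0],4),'xdir',psi(st)[1][:,0].round(4),st['ft_force'].round(1),st['moment'].round(2),st['finger_gap'])
E
python3 -c "
from meas import *
grab('w9')
im=cv2.imread('pics/w9.png')[170:320,220:420];cv2.imwrite('pics/w9z.png',cv2.resize(im,(800,600),interpolation=cv2.INTER_CUBIC))"
```

```text
10.45 [0.4523 0.2802 0.114 ] psi -1.2279 xdir [-0.0038 -0.0041 -1.    ] [0.2 0.1 1.1] [ 0.03  0.17 -0.01] 0.12570975805994625
```

View pics/w9z.png

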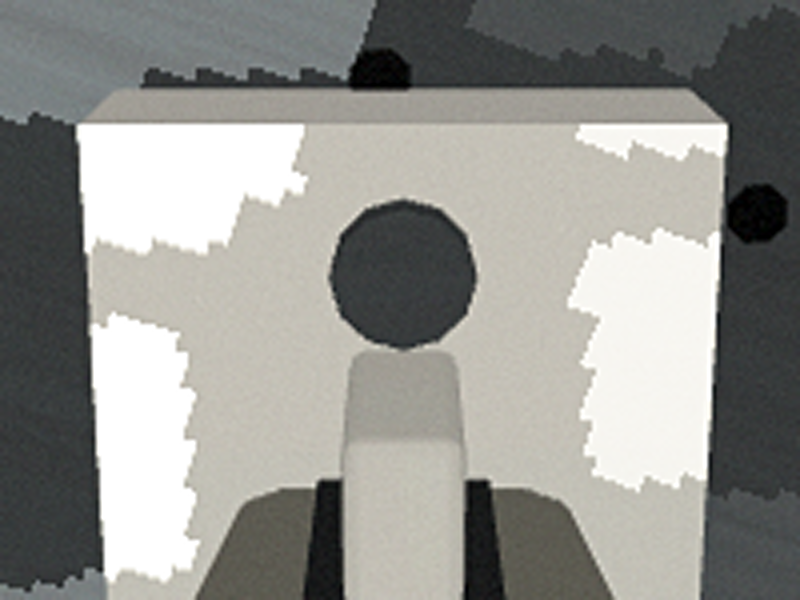

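Call:
{"op": "send_rows", "data": {
  "steps": [
    [[0,0,0.1],[0,0,0],1],
    [[0,0,0.2],[0,0,0],1],
    [[0,0,0.26],[0,0,0],1],
    [[0,0,0.26],[0,0,0],1]
  ]
}}

```text
time_s: 11.0
position: [0.4529, 0.2804, 0.193]
ee_rot: [0.841, 1.567, -1.958]
ft_force: [-0.3, -0.5, -2.4]
finger_gap: 0.132
```

```bash
python3 - <<'E'
from h import *
m=np.load('w9c.npy');c=(m[:,:3],m[:,3:6],m[:,6])
f=lambda L:np.array(L)*.25+[220,170]
T=np.array([0.4523,0.2802])
b=onz(c,f([(403,273)]),.030)[0];print('boss',b)
e=onz(c,f([(77,123),(727,123)]),.024);d=e[1]-e[0];print(e,np.arctan2(d[1],d[0]),np.linalg.norm(d))
u=np.array([np.cos(.3429),np.sin(.3429)])
off=b[:2]-T;off2=e.mean(0)[:2]-.016*u-T;print(off,off2, off@u, off@[-u[1],u[0]])
for o in(off,off2): print('target TCP',np.array([.5638,.0157])-o)
st=r.observe();print(st['position'],psi(st)[0],psi(st)[1][:,0],st['ft_force'])
E
```

```text
boss [0.48497897 0.2913391  0.03      ]
[[0.48740192 0.32937212 0.024     ]
 [0.51086063 0.26358551 0.024     ]] -1.22826464963607 0.0698440346319347
[0.03267897 0.0111391 ] [0.03176274 0.0108993 ] 0.034521701499660114 -0.0004966855030317672
target TCP [0.53112103 0.0045609 ]
target TCP [0.53203726 0.0048007 ]
[0.45290597 0.2803925  0.19304807] -1.2278681889888676 [-0.00132569 -0.00325038 -0.99999384] [-0.25470396 -0.51909218 -2.36661   ]
```

Call:
{"op": "send_rows", "data": {
  "steps": [
    [[0.262,-0.919,0],[0,0,0],1],
    [[0.262,-0.919,0],[0,0,0],1],
    [[0.262,-0.919,0],[0,0,0],1],
    [[0.262,-0.919,0],[0,0,0],1],
    [[0.262,-0.919,0],[0,0,0],1]
  ]
}}

```text
time_s: 11.62
position: [0.5312, 0.002, 0.1914]
ee_rot: [0.365, 1.566, -2.436]
ft_force: [-0.8, 0.2, -0.5]
finger_gap: 0.129
```

```bash
python3 -c "
from meas import *
for i in range(5): r.camera('side')
save('sd10',r.camera('side'));save('sc10',r.camera('scene'));grab('w10')"
```

```text
11.975 [0.5308 0.0059 0.1922] psi -1.2264 xdir [-0.0029 -0.0026 -1.    ] [-0.5 -0.6 -2. ] [-0.03  0.1   0.03] 0.13298522480275352
```

View pics/w10.png

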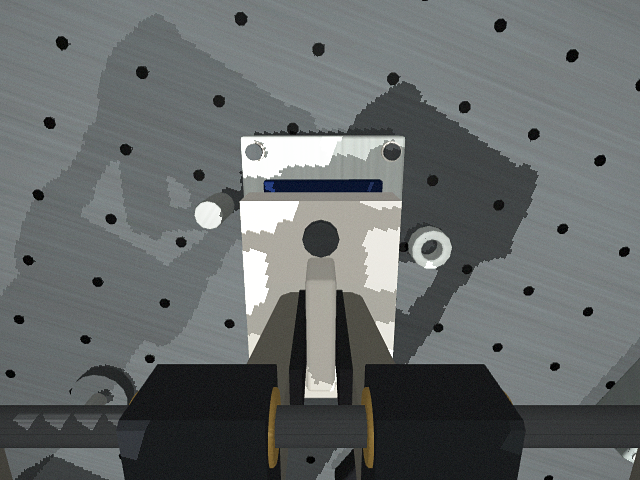

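View pics/sd10.png

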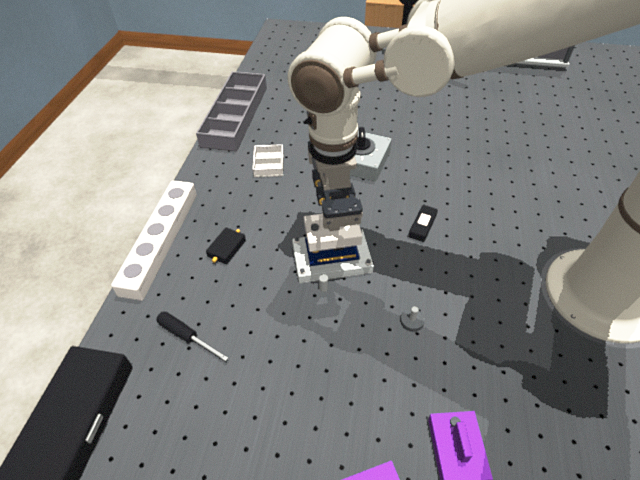

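```bash
python3 - <<'E'
from h import *
im=cv2.imread('pics/w10.png')[115:265,220:420];cv2.imwrite('pics/w10z.png',cv2.resize(im,(800,600),interpolation=cv2.INTER_CUBIC))
E
```

```text
(no output)
```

View pics/w10z.png

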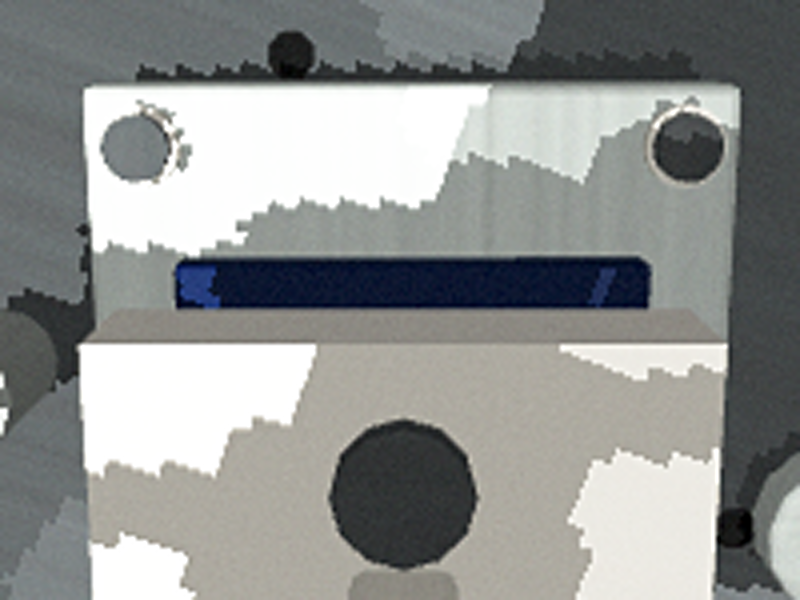

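```bash
python3 - <<'E'
from h import *
m=np.load('w10c.npy');c=(m[:,:3],m[:,3:6],m[:,6])
f=lambda L:np.array(L)*.25+[220,115]
u=np.array([np.cos(.344),np.sin(.344)]);v=np.array([-u[1],u[0]])
def e(n,L,z,back):
    q=onz(c,f(L),z)[:,:2];d=q[1]-q[0];p=q.mean(0)-back*u;print(n,p.round(4),'len',np.linalg.norm(d).round(4),np.arctan2(d[1],d[0]).round(4));return p
a=e('nest->pin',[(84,86),(741,86)],.024,.041)
b=e('board->pin',[(176,259),(650,259)],.038,.016)
p=e('plate->bore',[(79,343),(727,343)],.1022,.016)
q=onz(c,f([(404,495)]),.1082)[0,:2];print('boss',q)
for t in(a,b,np.array([.5638,.0157])): print('shift needed (along,across)',((t-q)@u).round(4),((t-q)@v).round(4),'xy',(t-q).round(4))
E
```

```text
nest->pin [0.563  0.0155] len 0.0983 -1.2265
board->pin [0.564  0.0158] len 0.069 -1.2266
plate->bore [0.5627 0.017 ] len 0.0697 -1.2266
boss [0.56338864 0.01710366]
shift needed (along,across) -0.0009 -0.0014 xy [-0.0004 -0.0016]
shift needed (along,across) 0.0001 -0.0014 xy [ 0.0006 -0.0013]
shift needed (along,across) -0.0001 -0.0015 xy [ 0.0004 -0.0014]
```

Call:
{"op": "send_rows", "data": {
  "steps": [
    [[0.001,-0.0045,-0.04],[0,0,0],1],
    [[0.001,-0.0045,-0.08],[0,0,0],1],
    [[0.001,-0.0045,-0.08],[0,0,0],1],
    [[0.001,-0.0045,-0.08],[0,0,0],1]
  ]
}}

```text
time_s: 12.52
position: [0.5313, 0.0046, 0.1684]
ee_rot: [0.464, 1.567, -2.333]
ft_force: [0.1, -0.1, -0.9]
finger_gap: 0.124
```

```bash
python3 -c "
from meas import *
grab('w11')"
```

```text
12.525 [0.5313 0.0046 0.1684] psi -1.2262 xdir [-0.0026 -0.0027 -1.    ] [ 0.1 -0.1 -0.9] [-0.02  0.13 -0.02] 0.12437852108703695
```

Call:
{"op": "send_rows", "data": {
  "steps": [
    [[0,0,-0.01],[0,0,0],1],
    [[0,0,-0.02],[0,0,0],1],
    [[0,0,-0.027],[0,0,0],1],
    [[0,0,-0.034],[0,0,0],1],
    [[0,0,-0.034],[0,0,0],1]
  ]
}}

```text
time_s: 13.2
position: [0.5313, 0.0046, 0.1583]
ee_rot: [0.513, 1.567, -2.284]
ft_force: [-0.4, -0.5, -1.6]
finger_gap: 0.127
```

Call:
{"op": "send_rows", "data": {
  "steps": [
    [[0,0,-0.01],[0,0,0],1],
    [[0,0,-0.02],[0,0,0],1],
    [[0,0,-0.022],[0,0,0],1],
    [[0,0,-0.022],[0,0,0],1]
  ]
}}

```text
time_s: 13.7
position: [0.5314, 0.0046, 0.152]
ee_rot: [0.509, 1.567, -2.288]
ft_force: [-1.7, 0.1, 1.0]
finger_gap: 0.127
```

Call:
{"op": "send_rows", "data": {
  "steps": [
    [[0,0,-0.005],[0,0,0],1],
    [[0,0,-0.01],[0,0,0],1],
    [[0,0,-0.015],[0,0,0],1],
    [[0,0,-0.02],[0,0,0],1],
    [[0,0,-0.02],[0,0,0],1]
  ]
}}

```text
time_s: 14.32
position: [0.5315, 0.0046, 0.1466]
ee_rot: [0.481, 1.567, -2.316]
ft_force: [-4.2, 0.8, 8.1]
finger_gap: 0.123
```

```bash
python3 -c "
from meas import *
grab('w12');save('sd12',r.camera('side'));save('sc12',r.camera('scene'))"
```

```text
14.325 [0.5315 0.0046 0.1466] psi -1.2261 xdir [-0.0027 -0.0029 -1.    ] [-4.2  0.8  8.1] [0.16 1.07 0.02] 0.12325969133553738
```

View pics/w12.png

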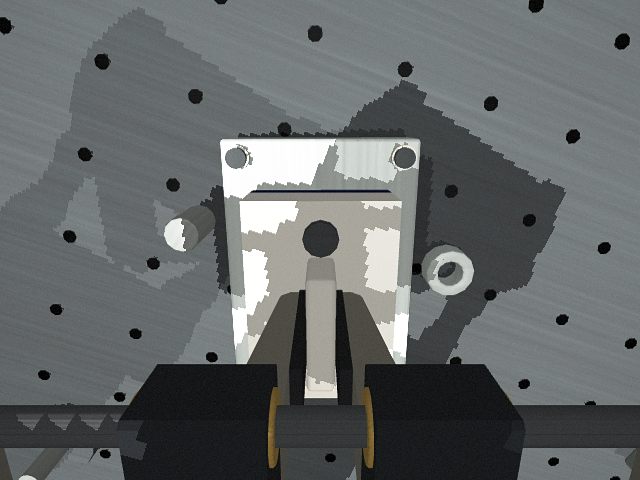

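Call:
{"op": "send_rows", "data": {
  "steps": [
    [[-0.0015,-0.0005,-0.003],[0,0,0],1],
    [[-0.0015,-0.0005,-0.007],[0,0,0],1],
    [[-0.0015,-0.0005,-0.007],[0,0,0],1]
  ]
}}

```text
time_s: 14.85
position: [0.5315, 0.0045, 0.146]
ee_rot: [0.579, 1.567, -2.218]
ft_force: [-5.3, 1.3, 10.8]
finger_gap: 0.126
```

```bash
python3 -c "
from meas import *
grab('w13')"
```

```text
14.85 [0.5315 0.0045 0.146 ] psi -1.226 xdir [-0.0021 -0.0027 -1.    ] [-5.3  1.3 10.8] [0.28 1.21 0.04] 0.12553313915965109
```

Call:
{"op": "send_rows", "data": {
  "steps": [
    [[-0.003,-0.001,-0.005],[0,0,0],1],
    [[-0.003,-0.001,-0.01],[0,0,0],1],
    [[-0.003,-0.001,-0.01],[0,0,0],1],
    [[-0.003,-0.001,-0.01],[0,0,0],1]
  ]
}}

```text
time_s: 15.4
position: [0.5314, 0.0045, 0.1459]
ee_rot: [0.86, 1.568, -1.936]
ft_force: [-8.4, 3.5, 21.6]
finger_gap: 0.126
```

```bash
python3 -c "
from meas import *
grab('w14')"
```

```text
15.4 [0.5314 0.0045 0.1459] psi -1.2257 xdir [-9.0e-04 -2.4e-03 -1.0e+00] [-8.4  3.5 21.6] [ 0.56  1.89 -0.01] 0.1261534328666063
```

```bash
python3 -c "
from meas import *
a=r.camera('scene');b=r.camera('side');save('sc15',a);save('sd15',b)
z=lambda im,x,y,w,h:cv2.resize(im[y:y+h,x:x+w],(400,300),interpolation=cv2.INTER_CUBIC)
save('z15',np.hstack([z(a,120,285,120,90),z(a,250,210,160,120)]))
grab('w15')
i=cv2.imread('pics/w15.png')[115:265,220:420];cv2.imwrite('pics/w15z.png',cv2.resize(i,(800,600),interpolation=cv2.INTER_CUBIC))
"
```

```text
15.55 [0.5314 0.0045 0.1459] psi -1.2257 xdir [-8.0e-04 -2.4e-03 -1.0e+00] [-9.1  2.9 21.1] [ 0.57  1.95 -0.03] 0.12771397484807373
```

View pics/z15.png

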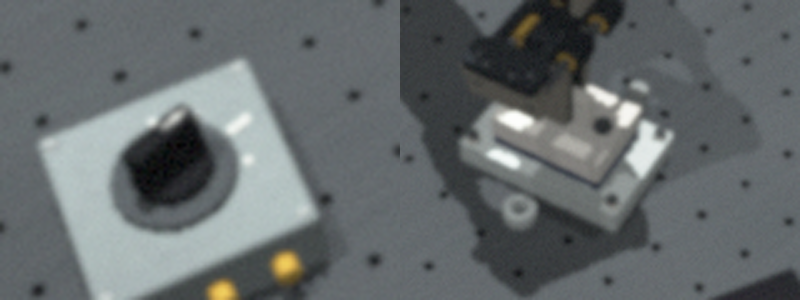

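View pics/w15z.png

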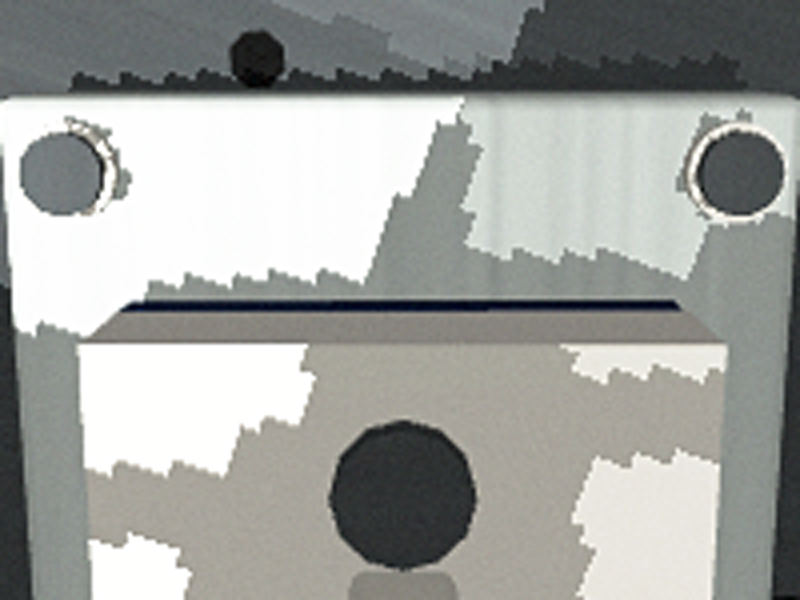

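The scene picture shows the knob's pointer aimed at the long line at about (191,322). In the wrist picture the plate sits squarely on the board. The tool height stayed at 0.1459 m while the force rose, so the board is on its stop.

```bash
python3 -c "
from rig import r
print(r.sign_off())
s=r.observe();print(s['time_s'],s['position'],s['ft_force'],s['finger_gap'])"
```

```text
the job is handed in; nothing more can be done
None
the job is handed in; nothing more can be done
```

The knob is on the third click and the plate is seated over the pin, with the board pressed to its stop. I handed the job in at about 15.6 s, still gripping the rib at 40 N; no verdict was reported.

- **Knob:** I turned it about 0.6 rad clockwise, from near the second click. After release the wrist picture showed the pointer on the long line, and a scene picture just before hand-in showed the same.
- **Plate:** I took the white plate by its rib, boss towards the pin. Measured in the wrist view, it was about 1.4 mm off the pin, and I corrected that before lowering. It then went on with no resistance.
- **Pressing:** The tool stopped at a height of 0.1459 m. From the height at which the rib was gripped, that puts the plate's underside at about 32 mm, where the fully depressed board should be. The vertical force rose from 10.8 to 21.6 N with no further movement.
- **Disagreement:** A sideways force of about 9 N remained under the press, probably the pin against one side of the bore. I shifted back slightly and it did not ease. The tool stayed within 1° of vertical and the plate looked square in the last wrist picture.
- **Bystanders:** I moved none on purpose, and the standoff and collar beside the nest looked undisturbed. I did not measure the others again.

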